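# Refit the cooker knob and hold it pressed in

### The job

Get the little gas cooker ready to light: first stand its half-open steel lid upright (square to the cooker's top, within about 10 degrees; it stays where it is left). Then take the loose black knob, turn it so that its D-shaped bore matches the D-shaped spindle on the cooker, push it fully onto the spindle, and press it down against the valve spring as far as it goes. Finish while still holding the knob pressed in, with the lid still upright and the other things on the worktop left where they are.

Things in the scene. Friction and masses are not known exactly. Their poses are not given: they have to be found in the camera images.
- cooker: portable single-burner gas cooker, aluminium box 170 (x) x 300 (y) x 55 mm high, fixed. Origin: centre of its underside; z up, its front long side faces its own -x, +y is its left. On its deck (55 mm up): burner with wire pan support at (-5, -45), up to 18 mm above the deck, under the lid; control spindle at (-10, 108) in a flat bezel 42 mm across, 3 mm high.
- lid (a joint): angle of the cooker's lid, rad: 0 = lying shut (level over the burner, free edge toward the cooker's front), 1.571 = upright, stop at 2.0 (leaning back). Stiff friction hinge: stays where it is left; about 2 to 5 N at the free edge move it. It starts half open (0.5 to 0.8).
- lid_hinge (a point): middle of the lid's hinge pin, which runs along the cooker's y at the back of the deck: 68 mm behind (+x), 45 mm to the right (-y) of the cooker's origin and 80 mm above its underside. Site axes turn with the lid.
- lid_edge (a point): middle of the lid's free edge, 110 mm from the hinge line. The lid is a steel sheet 170 mm wide along the cooker's y, 4 mm thick, with a rolled free edge 8 mm thick. It can be pushed up from the front and beneath by its free edge.
- spindle_tip (a point): centre of the top of the cooker's upright brass valve spindle, 27 mm above the deck at rest (82 mm above the worktop). D-shaft 14 mm across, flat 2.5 mm from the axis on the side toward this point's -x (the cooker's front; its axes are parallel to the cooker's). Its top 3 mm taper in by 2 mm all round as a lead-in. It does not turn.
- valve (a joint): how far the spindle is pressed in, m: 0 = out, 0.006 = fully in (stop). Spring: about 5 N to start moving, 11 N at full travel; springs out again when let go.
- knob: loose black cooker knob, 50 g, standing on its skirt on the worktop left of the cooker. Origin: centre of its underside, z up. Round skirt 48 mm across, 0 to 18.5 mm high. Bore from below: D-shaped, 16.4 mm across, 15.5 mm deep, flat 3.7 mm from the axis on the knob's -x side. It fits when its x axis is turned as that of spindle_tip (about 10 degrees of play).
- knob_grip (a point): middle of the knob's bar grip, on its axis, 30 mm above its underside. Bar along the knob's x, 46 mm long, 14 mm thick (y), from 18.5 to 40.5 mm high: pinch across it. White line on its top and white nib on the skirt mark the -x end, the side of the bore's flat. Fully on, the knob's underside is 15.5 mm below the spindle's tip: 11.5 mm above the deck, 5.5 mm when pressed in.
- match_box: matchbox, 36 x 53 x 14 mm, lying behind the knob; bystander, origin at its underside
- candle: tea light, 38 mm across, 16 mm high, front left; bystander, origin at its underside
- round_box: turned round wooden box, 76 mm across, 31 mm high, right of the cooker; bystander, origin at its underside
- potato_peeler: peeler with a plain handle, 170 x 25 x 18 mm, far left; bystander, origin at its underside

How it is judged (in metres and radians):
On the way, in this order (a step that is already met when the one before it is completed fails the run):
1. the lid stands upright (within 10 degrees), the knob not yet on the spindle (value of joint lid between 1.396 and 1.745 rad and horizontal distance between knob and spindle_tip above 0.03 m), for 0.2 s.
2. the knob is fully on the spindle, flats matched, the lid upright (z of knob in the frame of spindle_tip below -0.0135 m and horizontal distance between knob and spindle_tip below 0.003 m and angle between knob's own z axis and vertical below 0.12 rad and angle between the x axis of knob and the x axis of spindle_tip, either way round below 0.26 rad and value of joint lid between 1.396 and 1.745 rad), for 0.2 s.
At the end, for the whole second after the job is handed in: Knob fully on the spindle (underside 13.5 mm or more below the tip, within 3 mm of the axis, 7 degrees of upright, 15 degrees of matching), spindle pressed in 4.5 mm or more, fingers bearing on the knob with over 2 N, lid within 10 degrees of upright; all held to the end (all of step 2 and value of joint valve above 0.0045 m and contact force between the fingers and knob above 2 N); the arm keeps its last pose, push and grip.
It fails at once if the matchbox is moved by more than 3 cm (distance of match_box from where it was at the start of the episode above 0.03 m).
It fails at once if the tea light is moved by more than 3 cm (distance of candle from where it was at the start of the episode above 0.03 m).
It fails at once if the round wooden box is moved by more than 3 cm (distance of round_box from where it was at the start of the episode above 0.03 m).
It fails at once if the peeler is moved by more than 3 cm (distance of potato_peeler from where it was at the start of the episode above 0.03 m).
It also fails if it takes over 51 s, if anything falls off the work surface, if the arm or the gripper's body presses on something with over 40 N, if the wrist force passes 120 N, or if a joint passes its speed limit or range.

### The arm

A 7-joint arm with a two-finger parallel gripper is mounted at the origin on a cart in front of the work surface, level with it; the furniture and walls round the work are solid. World frame = base frame: x ahead of the robot, y to its left, z up, the work surface at z = 0. Lengths are in mm, angles in rad, forces in N, time in s.
With the tool pointing down it reaches from about 400 to 850 mm from the base axis. Payload 4.5 kg.
Tool frame: the origin (TCP) lies midway between the tips of the shut fingers; the grasp point (between the pads) lies 19 mm behind it; z points along the fingers, y is the line along which they close (so a half turn about z gives the same grasp; the last joint's range is limited). The gripper opens to 88 mm and grips with 3 to 60 N. Pads are 18 mm wide; open, the fingers measure 123 mm over their backs; the gripper's body (75 mm by 187 mm) begins 45 mm behind the grasp point.
Start: joints at [1.273, 0.689, -0.195, 1.565, 0.157, 0.902, -0.215], TCP at [203.622, -590.927, 201.643] pointing down, gripper open.
Joint ranges: [-3.01, 3.01], [-0.46, 2.08], [-1.47, 1.51], [0.13, 2.56], [-1, 4.14], [0.04, 2.09], [-2.66, 2.66]. Speed limits (rad/s): [2.57, 2.57, 3.14, 3.14, 3.14, 3.14, 3.14].

### API

Orientations are given as [roll, pitch, yaw] about the fixed x, y, z axes, in that order (R = Rz(yaw) Ry(pitch) Rx(roll)).
In Python, from rig import arm gives the robot as it stands.
- The arm moves only by the tool drive_tool, never from a script. Its argument "steps" is a list of rows, each a list of 7 numbers: the finger opening in cm, from 0 to 8.81, then the shift along the tool's x, y, z in cm, then the turn, a rotation vector about the tool's x, y, z in rad. In form: [[grip, tx, ty, tz, rx, ry, rz], ...]. A call has exactly 10 rows; each row shifts and turns the commanded pose from where the row before left it, along the tool's axes as they then stand; what a row does not reach is not made up. A row lasts 1/8 s, in which the tool goes at most 62.5 mm and 10.7 degrees, less where a joint would pass 70% of its speed; a pose out of reach is approached as far as the arm can. A call is refused whole if a number of a shift passes 6.25 or a number of a turn 0.188, either way. A call with a gripper value outside its range is refused whole. The fingers move at their own pace and stop on an object; "grip_force" is the grip in N (left out, the last holds). Time passes only in rows, so rows that do not move let the fingers close, or fill a call up. It gives the time, the measured TCP pose, the force, the opening and the grip force at its end, in the units of the state.
- arm.sense(): the state, without advancing time (a new reading comes with each control period).
- arm.camera(name): name is "side" or "top" or "wrist"; returns a dict with "img" (400x640x3 uint8, red, green, blue), "camera_matrix" (3x3 intrinsics, pixels), "xyz" and "orientation" of the camera in the world. Camera axes: x right, y down, z forward; pixel columns grow to the right and rows downward; lengths in mm; the calibration is good to about 2 mm. A picture is of the moment at which its call begins. There is no depth.
- arm.job_done(): hands the job in; it is judged then, once.
The state is a dict: "time": time; "joint_positions": joint angles; "joint_velocities": joint speeds; "effort": joint torques, N m; "ee_pos": TCP position; "eef_rot": TCP orientation; "wrist_force": force on the tool from outside, world axes, zero at the start; "wrist_torque": the same for the moment, N m; "finger_gap": finger opening in mm; "grip_force": force on a finger pad.
Only numpy, scipy, OpenCV 4.12 (cv2) and the standard library are available. Lean on these libraries where they do the work, as an engineer would, in place of code of your own. Each camera call takes 0.05 s, during which the arm holds its last target. There are 200 camera calls.

## Working session

There is one attempt and no reset: what is moved stays moved. The work goes in short steps, Python scripts to look and compute and a tool call to move; the robot and the scene stay as the last step left them, time stands still between calls to the robot, and variables do not carry over. Pictures are saved under pics/ and viewed, at most 10 in all, crops included, and the job is handed in when it is done.

Besides the shell and the picture viewer there is one more tool, called after ">>>" as name([rows], argument=value, ...), one row to a line, values as JSON. drive_tool: Moves the arm, as the interface text tells. Its arguments: {"type":"object","properties":{"steps":{"type":"array"},"grip_force":{"type":"number"}},"required":["steps"]}

```bash
mkdir -p pics; ls
python3 - <<'E'
from rig import arm
import cv2,pickle
s=arm.sense();print(s)
d={}
for n in("top","side"):
    c=arm.camera(n);d[n]=c;cv2.imwrite(f"pics/{n}0.png",c["img"][:,:,::-1]);print(n,c["camera_matrix"],c["xyz"],c["orientation"])
pickle.dump(d,open("c0.pkl","wb"))
E
```

```text
pics
{'time': 0.0, 'joint_positions': array([ 1.27281831,  0.68997041, -0.19452244,  1.56636011,  0.15731424,
        0.90251974, -0.21508035]), 'joint_velocities': array([-0.00135448, -0.00110807,  0.00049688, -0.00022814, -0.00157573,
        0.00046553, -0.00044544]), 'effort': array([ 5.91103490e-04, -5.27551317e+01, -1.26679312e+00, -1.53427273e+01,
       -5.26854582e-02,  6.61531580e-03,  1.83748780e-04]), 'ee_pos': array([ 203.29112195, -590.25607557,  200.81451712]), 'eef_rot': array([-3.13973495e+00,  1.46169431e-04,  3.31899546e-01]), 'wrist_force': array([-1.68682688,  0.33316461,  0.16647365]), 'wrist_torque': array([ 0.02210817, -0.00177897, -0.0324919 ]), 'grip_force': 0.0, 'finger_gap': 87.9348724671193}
top [[493.57923074   0.         324.00814378]
 [  0.         493.57923074 200.55808661]
 [  0.           0.           1.        ]] [ 368.80832113  -44.87557777 1552.39169243] [-3.058712   -0.01650309 -1.56092365]
side [[410.21325274   0.         320.9451288 ]
 [  0.         410.21325274 196.6300684 ]
 [  0.           0.           1.        ]] [  570.26823655 -1300.23441134  1065.74196652] [-2.25514662  0.01130261  0.04097726]
```

View pics/top0.png

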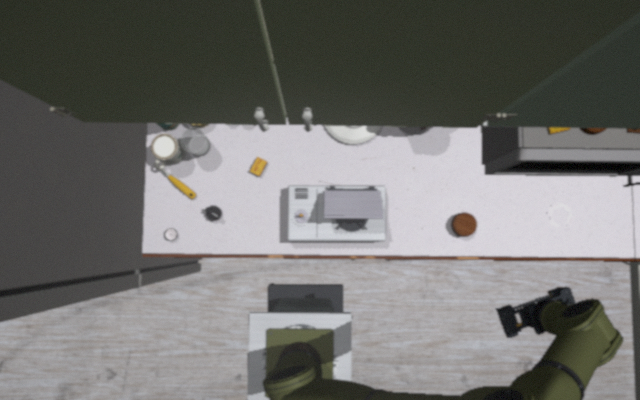

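View pics/side0.png

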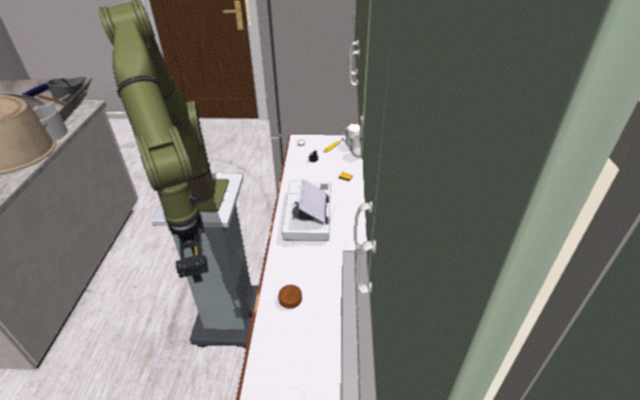

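Top: cooker around (287-385, 185-242), lid hinge at back (row ~187), knob (213,213), matchbox (258,167), tea light (171,235), round box (463,224). Side: lid half open around (313,203).

```bash
cat > h.py <<'E'
import numpy as np,cv2
from scipy.spatial.transform import Rotation as R
def ray(c,u,v):
    d=R.from_euler('xyz',c["orientation"]).as_matrix()@np.linalg.inv(c["camera_matrix"])@[u,v,1.]
    return np.array(c["xyz"]),d
def onz(c,u,v,z):
    o,d=ray(c,u,v);return o+d*(z-o[2])/d[2]
def proj(c,p):
    q=c["camera_matrix"]@R.from_euler('xyz',c["orientation"]).as_matrix().T@(np.array(p)-c["xyz"]);return q[:2]/q[2]
def tri(c1,p1,c2,p2):
    o1,d1=ray(c1,*p1);o2,d2=ray(c2,*p2)
    s=np.linalg.lstsq(np.c_[d1,-d2],o2-o1,rcond=None)[0]
    a,b=o1+s[0]*d1,o2+s[1]*d2;return (a+b)/2,np.linalg.norm(a-b)
E
python3 - <<'E'
import pickle
from h import *
d=pickle.load(open("c0.pkl","rb"));c=d["top"];im=c["img"]
cv2.imwrite("pics/crop.png",cv2.resize(im[155:255,190:390],None,fx=4,fy=4,interpolation=cv2.INTER_CUBIC)[:,:,::-1])
for n,u,v,z in[("knob",213,213,35),("match",258,167,14),("candle",171,235,16),("rbox",463,224,31),("FL",287,242,55),("FR",385,242,55),("BL",289,185,55),("tableedge",300,256,0)]:print(n,onz(c,u,v,z).round())
E
```

```text
knob [453. 271.  35.]
match [600. 139.  14.]
candle [385. 403.  16.]
rbox [ 427. -500.   31.]
FL [367.  42.  55.]
FR [ 370. -254.   55.]
BL [540.  39.  55.]
tableedge [323.   4.   0.]
```

View pics/crop.png

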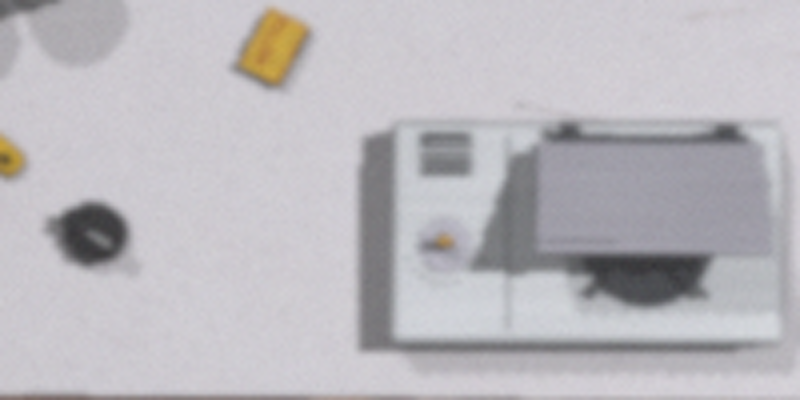

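Run:
```python
import pickle
from h import *
d=pickle.load(open("c0.pkl","rb"));c=d["top"];im=c["img"]
C={k:onz(c,190+u/4,155+v/4,z) for k,u,v,z in[("TL",395,122,55),("TR",783,122,55),("BL",395,342,55),("BR",783,342,55),("sp",444,241,82),("bez",443,243,58)]}
for k,p in C.items():print(k,p.round(1))
o=sum(C[k] for k in("TL","TR","BL","BR"))/4
f=(C["TL"]-C["TR"])+(C["BL"]-C["BR"]);yaw=np.arctan2(-f[0],f[1]);print(o,yaw)
Rz=R.from_euler('z',yaw)
print("spindle from box",o+Rz.apply([-10,108,0]))
for u,v in((537,252),(655,253)):
  for z in range(120,175,5):
    p=Rz.inv().apply(onz(c,190+u/4,155+v/4,z)-[o[0],o[1],0]);r=np.hypot(68-p[0],z-80);print(z,p.round(0),r.round(),np.arctan2(z-80,68-p[0]).round(3))
k=onz(c,190+95/4,155+234/4,20);print("knob",k)
```

```text
TL [538.3  39.6  55. ]
TR [ 541.8 -256.8   55. ]
BL [371.2  37.   55. ]
BR [ 374.1 -256.7   55. ]
sp [4.465e+02 2.000e-01 8.200e+01]
bez [446.2   1.7  58. ]
[ 456.34815504 -109.22414423   55.        ] 0.010834085627205553
spindle from box [445.17868357  -1.33882128  55.        ]
120 [-19.  41. 120.] 95.0 0.432
125 [-19.  41. 125.] 98.0 0.478
130 [-19.  41. 130.] 100.0 0.521
135 [-19.  41. 135.] 103.0 0.562
140 [-20.  41. 140.] 106.0 0.6
145 [-20.  41. 145.] 109.0 0.637
150 [-20.  41. 150.] 113.0 0.671
155 [-20.  41. 155.] 116.0 0.704
160 [-21.  42. 160.] 119.0 0.735
165 [-21.  42. 165.] 123.0 0.763
170 [-21.  42. 170.] 127.0 0.791
120 [-19. -45. 120.] 96.0 0.429
125 [-20. -44. 125.] 99.0 0.474
130 [-20. -44. 130.] 101.0 0.517
135 [-20. -44. 135.] 104.0 0.558
140 [-20. -43. 140.] 107.0 0.597
145 [-21. -43. 145.] 110.0 0.633
150 [-21. -43. 150.] 113.0 0.667
155 [-21. -42. 155.] 116.0 0.7
160 [-21. -42. 160.] 120.0 0.731
165 [-22. -41. 165.] 123.0 0.759
170 [-22. -41. 170.] 127.0 0.787
knob [452.30138895 272.25076732  20.        ]
```

>>> drive_tool([
  [0,0,0,0,0,0,0.16],
  [0,0,0,0,0,0,0.16],
  [0,2.4,-5.4,0.5,0,0,0],
  [0,2.4,-5.4,0.5,0,0,0],
  [0,2.4,-5.4,0.5,0,0,0],
  [0,2.4,-5.4,0.5,0,0,0],
  [0,2.4,-5.4,0.5,0,0,0],
  [0,2.4,-5.4,0.5,0,0,0],
  [0,2.4,-5.4,0.5,0,0,0],
  [0,2.4,-5.4,0.5,0,0,0],
])

```text
time: 1.35
ee_pos: [391.1, -155.0, 161.4]
eef_rot: [3.141, -0.0, 0.011]
wrist_force: [0.6, -0.2, 0.2]
finger_gap: 0.9
grip_force: 0.0
```

>>> drive_tool([
  [0,0,0,1.9,0,0,0],
  [0,0,0,1.9,0,0,0],
  [0,1,0,0,0,0,0],
  [0,1,0,0,0,0,0],
  [0,1,0,0,0,0,0],
  [0,1,0,-0.3,0,0,0],
  [0,1,0,-0.3,0,0,0],
  [0,1,0,-0.4,0,0,0],
  [0,1,0,-0.5,0,0,0],
  [0,1,0,-0.5,0,0,0],
])

```text
time: 2.6
ee_pos: [471.2, -155.7, 144.0]
eef_rot: [3.142, -0.0, 0.012]
wrist_force: [-0.4, 0.7, -0.2]
finger_gap: 0.6
grip_force: 0.0
```

Run:
```python
from rig import arm
import cv2
s=arm.sense();print(s["ee_pos"],s["wrist_force"])
c=arm.camera("side")["img"]
cv2.imwrite("pics/s1.png",cv2.resize(c[130:260,230:390],None,fx=4,fy=4,interpolation=cv2.INTER_CUBIC)[:,:,::-1])
```

```text
[ 471.18050536 -155.73301194  144.02830847] [-0.35669864  0.73850017 -0.18245777]
```

View pics/s1.png

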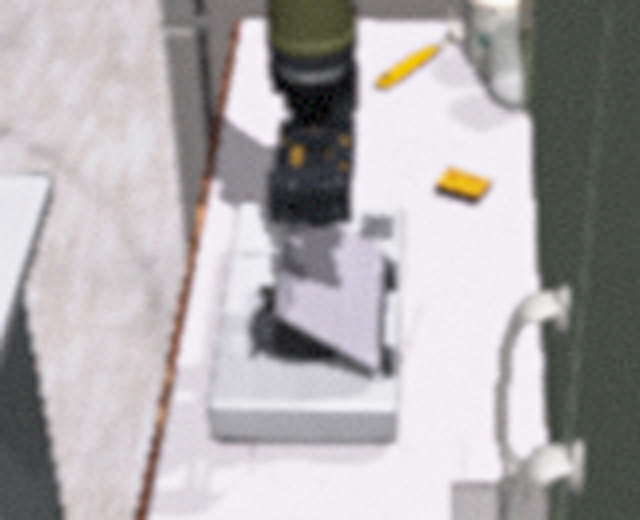

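Crop shows lid near side from hinge (378,372) to free corner (278,318), gripper body at (315,190) in front/above; need to compare with the model angle.

```bash
cat >> h.py <<'E'
O=np.array([456.4,-108.8,0]);YAW=0.011
def cw(p): return O+R.from_euler('z',YAW).apply(p)
def lid(a,y=-130,r=110): return cw([68-r*np.cos(a),y,80+r*np.sin(a)])
E
python3 - <<'E'
import pickle
from h import *
c=pickle.load(open("c0.pkl","rb"))["side"]
f=lambda p:((proj(c,p)-[230,130])*4).round()
print("hinge",f(lid(0,r=0)))
for a in np.arange(.5,1.8,.15):print(a.round(2),f(lid(a)),f(lid(a,40)))
print(f([471,-155.7,144]),f([471,-155.7,208]))
E
```

```text
hinge [375. 370.]
0.5 [263. 324.] [277. 205.]
0.65 [273. 312.] [286. 194.]
0.8 [285. 301.] [297. 183.]
0.95 [299. 292.] [310. 174.]
1.1 [316. 285.] [325. 167.]
1.25 [333. 279.] [342. 161.]
1.4 [352. 275.] [359. 158.]
1.55 [372. 274.] [377. 157.]
1.7 [391. 275.] [395. 158.]
[317. 254.] [315. 197.]
```

Run:
```python
from rig import arm
import cv2,numpy as np
w=arm.camera("wrist");t=arm.camera("top")["img"]
print(w["xyz"],w["orientation"])
t=cv2.resize(t[165:255,270:400],(400,277),interpolation=cv2.INTER_CUBIC)
a=np.zeros((400,800,3),np.uint8);a[:250,:400]=cv2.resize(w["img"],(400,250));a[:277,400:]=t
cv2.imwrite("pics/m1.png",a[:280,:,::-1])
print(arm.sense()["wrist_force"])
```

```text
[ 551.80186816 -154.47454204  328.42710182] [ 2.83431801e+00  4.21199660e-05 -1.55772002e+00]
[-0.22551741 -0.05449975 -0.57041918]
```

View pics/m1.png

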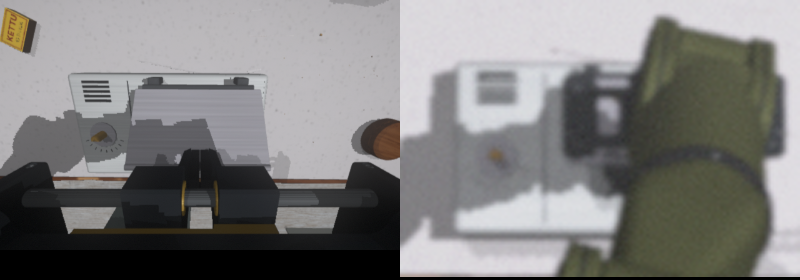

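The wrist view shows lid edge from (125,165) to (268,163) (half scale-ish), fingertips at (200,155) in front of it. I'll compute the lid angle.

Run:
```python
from rig import arm
from h import *
import pickle
w=arm.camera("wrist");pickle.dump(w,open("w1.pkl","wb"))
print(w["camera_matrix"][0,0])
f=lambda p:(proj(w,p)/1.6).round()
print("hinge",f(lid(0,r=0)),f(lid(0,40,0)),"tcp",f([471.2,-155.7,144]),"bez",f(cw([-10,108,58])))
for a in np.arange(0,1.7,.15):print(a.round(2),f(lid(a)),f(lid(a,40)))
```

```text
287.34306587349613
hinge [261.  87.] [136.  86.] tcp [200. 142.] bez [103. 134.]
0.0 [254. 159.] [143. 159.]
0.15 [257. 164.] [140. 164.]
0.3 [261. 168.] [136. 167.]
0.45 [265. 170.] [131. 170.]
0.6 [270. 170.] [126. 170.]
0.75 [276. 169.] [120. 168.]
0.9 [282. 164.] [114. 164.]
1.05 [288. 156.] [107. 156.]
1.2 [294. 145.] [101. 144.]
1.35 [300. 130.] [ 95. 129.]
1.5 [305. 111.] [ 89. 111.]
1.65 [309.  90.] [85. 90.]
```

Run:
```python
import pickle,cv2
w=pickle.load(open("w1.pkl","rb"))["img"]
cv2.imwrite("pics/w1.png",cv2.resize(w[110:360,120:520],None,fx=2,fy=2)[:,:,::-1])
```

```text
(no output)
```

View pics/w1.png

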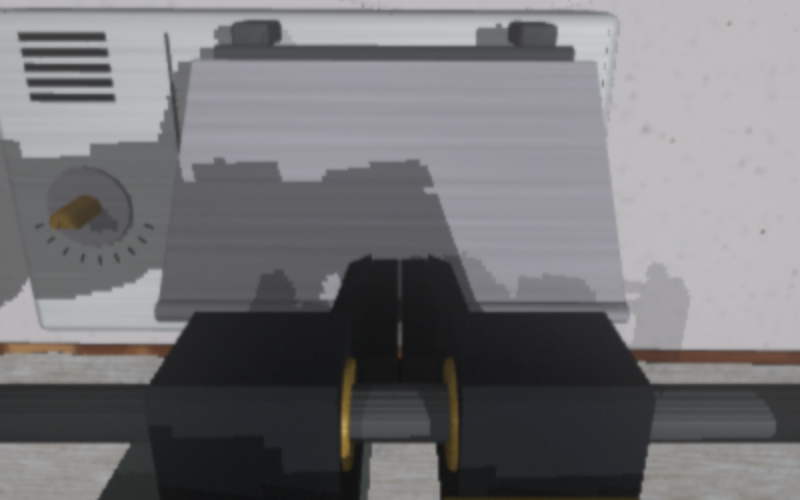

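>>> drive_tool([
  [0,0,0,-2,0,0,0],
  [0,-2.5,0,-1,0,0,0],
  [0,-2.5,0,0,0,0,0],
  [0,-3.2,0,0,0,0,0],
  [0,0,0,2.5,0,0,0],
  [0,0,0,2,0,0,0],
  [0,0,0,1.7,0,0,0],
  [0,0,0,0,0,0,0],
  [0,0.7,0,0,0,0,0],
  [0,0.7,0,0,0,0,0],
])

```text
time: 4.05
ee_pos: [403.6, -156.7, 112.3]
eef_rot: [3.141, -0.002, 0.012]
wrist_force: [-0.7, -0.8, 0.2]
finger_gap: 0.7
grip_force: 0.0
```

Run:
```python
from rig import arm
from h import *
import pickle
w=arm.camera("wrist");pickle.dump(w,open("w2.pkl","wb"))
cv2.imwrite("pics/w2.png",w["img"][:,:,::-1])
f=lambda p:proj(w,p).round()
s=arm.sense();print(s["ee_pos"],s["wrist_force"],"hinge",f(lid(0,r=0)),f(lid(0,40,0)))
for a in np.arange(0.3,1,.1):print(a.round(2),f(lid(a)),f(lid(a,40)))
```

```text
[ 405.17426608 -156.71702906  112.27965895] [ 1.84793772 -0.56130915  0.73496971] hinge [443.  41.] [190.  41.]
0.3 [442. 205.] [190. 205.]
0.4 [450. 205.] [183. 204.]
0.5 [458. 202.] [174. 202.]
0.6 [467. 198.] [164. 197.]
0.7 [477. 191.] [154. 190.]
0.8 [489. 181.] [142. 180.]
0.9 [501. 167.] [129. 166.]
```

View pics/w2.png

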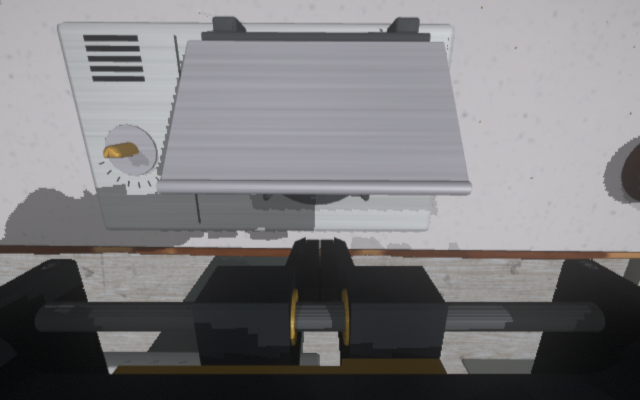

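>>> drive_tool([
  [0,0.4,0,0,0,0,0],
  [0,0.4,0,0,0,0,0],
  [0,0.4,0,0,0,0,0],
  [0,0.4,0,0,0,0,0],
  [0,0.4,0,0,0,0,0],
  [0,0.4,0,0,0,0,0],
  [0,0.4,0,0,0,0,0],
  [0,0.4,0,0,0,0,0],
  [0,0.4,0,0,0,0,0],
  [0,0.4,0,0,0,0,0],
])

```text
time: 5.35
ee_pos: [442.8, -156.1, 111.6]
eef_rot: [3.142, -0.0, 0.012]
wrist_force: [-0.2, 1.0, -0.2]
finger_gap: 0.5
grip_force: 0.0
```

Run:
```python
from rig import arm
from h import *
import pickle
w=arm.camera("wrist");pickle.dump(w,open("w3.pkl","wb"))
f=lambda p:proj(w,p).round()
s=arm.sense();print(s["ee_pos"],s["wrist_force"],"hinge",f(lid(0,r=0)),f(lid(0,40,0)))
for a in np.arange(0.3,1.3,.1):print(a.round(2),f(lid(a)),f(lid(a,40)))
t=arm.camera("side");pickle.dump(t,open("s3.pkl","wb"))
a=np.zeros((400,800,3),np.uint8);a[:,:400]=cv2.resize(t["img"][130:260,240:370],(400,400));a[:250,400:]=cv2.resize(w["img"],(400,250))
cv2.imwrite("pics/w3.png",a[:,:,::-1])
```

```text
[ 443.55413362 -156.03385942  111.6516743 ] [1.32047501 0.59243921 0.55086774] hinge [437. 102.] [197. 102.]
0.3 [436. 257.] [198. 257.]
0.4 [442. 260.] [191. 259.]
0.5 [450. 261.] [183. 261.]
0.6 [458. 260.] [175. 260.]
0.7 [467. 258.] [165. 257.]
0.8 [476. 253.] [155. 252.]
0.9 [487. 245.] [145. 245.]
1.0 [498. 234.] [133. 233.]
1.1 [509. 219.] [121. 219.]
1.2 [521. 201.] [109. 200.]
```

View pics/w3.png

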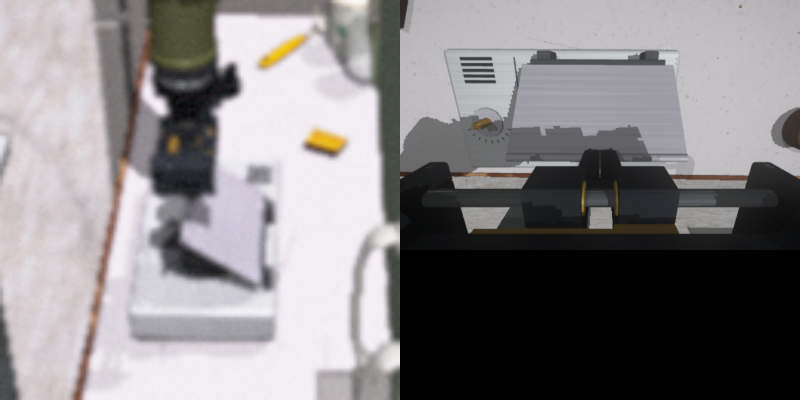

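Side view: lid near corner at full-image (298.5,208), i.e. still ≈0.65; wrist view shows the fingertips drawn over the lid edge. I'll check numerically where the fingertips really are.

Run:
```python
from h import *
import pickle
w=pickle.load(open("w3.pkl","rb"));s=pickle.load(open("s3.pkl","rb"))
T=np.array([443.5,-156,111.6])
for n,c in(("w",w),("s",s)):
  print(n,[(dz,proj(c,T+[0,0,dz]).round(0).tolist(),) for dz in(0,10,20,30,45,64)], "edge mid",proj(c,lid(.65,-45)).round(0))
g=cv2.cvtColor(s["img"],cv2.COLOR_RGB2GRAY)
print(g[184:216:1,284:316:2])
g=cv2.cvtColor(w["img"],cv2.COLOR_RGB2GRAY)
print("wrist");print(g[225:275:3,290:352:4])
```

```text
w [(0, [320.0, 226.0]), (10, [320.0, 232.0]), (20, [320.0, 238.0]), (30, [320.0, 246.0]), (45, [320.0, 259.0]), (64, [320.0, 278.0])] edge mid [316. 259.]
s [(0, [302.0, 200.0]), (10, [302.0, 198.0]), (20, [302.0, 196.0]), (30, [302.0, 194.0]), (45, [301.0, 191.0]), (64, [301.0, 187.0])] edge mid [300. 193.]
[[144 139 109  51  56  65  58  47  51  56  57  51  62 173 224 231]
 [167 139 107  48  43  47  42  42  44  44  40  40  57 170 212 228]
 [203 147 108  35  34  47  43  33  41  39  39  40  58 173 207 213]
 [233 187 131  36  36  37  38  40  34  37  41  36  60 174 206 207]
 [240 231 177  59  28  39  35  32  34  39  36  39  63 170 209 205]
 [242 242 193  72  39  35  37  33  28  29  29  33  59 172 205 205]
 [240 240 196  70  48  38  34  32  20  27  26  40  51 168 209 205]
 [241 237 195  80  42  38  39  40  39  36  35  48  51 163 208 208]
 [238 229 200 112  60  52  52  54  37  35  45  74  76 164 209 208]
 [233 220 212 165  99  92  93  88  59  37  62 124 130 185 209 206]
 [228 212 225 222 163 133 127 118  87  59  99 162 188 199 210 207]
 [227 213 229 236 200 149 131 134 102  83 113 163 204
[... 1800 characters left out ...]
  33  33  34  34  35  66  89]
 [ 78  34  34  34  32  32  32  35  33  32  33  32  34  33  40  64]
 [ 89  34  33  33  31  31  32  35  32  31  31  32  33  34  33  69]
 [ 70  33  32  32  30  29  30  33  30  30  29  30  33  33  32  69]
 [ 33  31  30  31  28  30  28  33  29  29  28  29  29  30  32  48]
 [ 29  30  29  29  28  26  28  31  28  27  28  27  30  30  30  31]
 [ 28  29  28  28  26  27  28  32  27  26  24  25  28  28  31  31]
 [ 27  28  27  26  26  26  27  33  26  25  26  27  26  27  29  30]
 [ 31  31  27  26  25  24  25  30  24  28  26  24  25  27  30  29]
 [ 29  31  27  24  25  24  26  35  24  25  25  25  25  27  27  29]
 [ 30  31  26  24  23  24  25  42  23  24  24  25  25  26  27  28]]
```

>>> drive_tool([
  [0,0,0,0.8,0,0,0],
  [0,0,0,0.7,0,0,0],
  [0,0.5,0,0,0,0,0],
  [0,0.5,0,0,0,0,0],
  [0,0.5,0,0,0,0,0],
  [0,0.5,0,0,0,0,0],
  [0,0,0,0,0,0,0],
  [0,0,0,0,0,0,0],
  [0,0,0,0,0,0,0],
  [0,0,0,0,0,0,0],
])

```text
time: 6.7
ee_pos: [462.4, -155.9, 96.6]
eef_rot: [3.142, 0.0, 0.012]
wrist_force: [-0.2, 1.1, 0.7]
finger_gap: 0.6
grip_force: 0.0
```

Run:
```python
from rig import arm
from h import *
import pickle
w=arm.camera("wrist");pickle.dump(w,open("w4.pkl","wb"))
t=arm.camera("side");pickle.dump(t,open("s4.pkl","wb"))
s=arm.sense();print(s["ee_pos"],s["wrist_force"])
for a in np.arange(0.3,1.3,.1):print(a.round(2),proj(w,lid(a)).round(),proj(w,lid(a,40)).round(),proj(t,lid(a)).round())
g=cv2.cvtColor(w["img"],cv2.COLOR_RGB2GRAY)
print([int(x) for x in g[80:285:4,230]]);print([int(x) for x in g[80:285:4,420]])
for y in(170,200,230,250):print(y,[int(x) for x in g[y,100:240:5]])
a=np.zeros((400,800,3),np.uint8);a[:,:400]=cv2.resize(t["img"][160:240,270:350],(400,400),interpolation=cv2.INTER_CUBIC);a[:,400:]=w["img"][:,120:520]
cv2.imwrite("pics/w4.png",a[:,:,::-1])
```

```text
[ 462.42172352 -155.8683928    96.63162047] [-0.61594741  0.1773323   0.36619104]
0.3 [441. 293.] [192. 293.] [294. 215.]
0.4 [448. 298.] [185. 298.] [295. 213.]
0.5 [456. 302.] [177. 302.] [296. 211.]
0.6 [465. 304.] [167. 304.] [297. 209.]
0.7 [475. 304.] [157. 304.] [299. 207.]
0.8 [485. 302.] [146. 302.] [301. 205.]
0.9 [497. 298.] [134. 297.] [304. 204.]
1.0 [509. 289.] [121. 289.] [306. 202.]
1.1 [523. 278.] [107. 277.] [309. 201.]
1.2 [536. 262.] [ 93. 261.] [312. 200.]
[188, 187, 181, 188, 188, 187, 169, 170, 79, 83, 82, 72, 79, 76, 161, 162, 160, 161, 157, 159, 166, 157, 160, 164, 162, 161, 166, 168, 163, 161, 162, 103, 112, 152, 102, 102, 100, 100, 101, 100, 102, 97, 74, 74, 68, 71, 71, 30, 29, 28, 26, 27]
[188, 187, 188, 182, 185, 196, 165, 165, 195, 207, 200, 187, 79, 81, 147, 161, 159, 161, 162, 161, 163, 161, 161, 163, 166, 166, 166, 171, 164, 168, 165, 169, 171, 170, 170, 177, 173, 175, 173, 172, 178, 172, 176, 177, 180, 155, 159, 46, 44, 42, 42, 41]
170 [182, 182, 183, 184, 185, 185, 185, 186, 187, 187, 187, 188, 188, 189, 189, 188, 144, 72, 160, 160, 160, 160, 160, 160, 160, 160, 160, 160]
200 [106, 105, 105, 105, 100, 92, 86, 89, 102, 105, 105, 105, 105, 106, 105, 105, 106, 129, 144, 107, 107, 108, 107, 107, 111, 163, 162, 163]
230 [105, 104, 82, 78, 65, 57, 56, 65, 73, 73, 87, 93, 85, 106, 106, 106, 106, 99, 99, 99, 99, 100, 100, 100, 100, 100, 99, 100]
250 [104, 105, 104, 105, 62, 105, 100, 105, 104, 104, 93, 105, 74, 105, 104, 104, 100, 100, 102, 101, 100, 101, 100, 100, 100, 96, 73, 72]
```

View pics/w4.png

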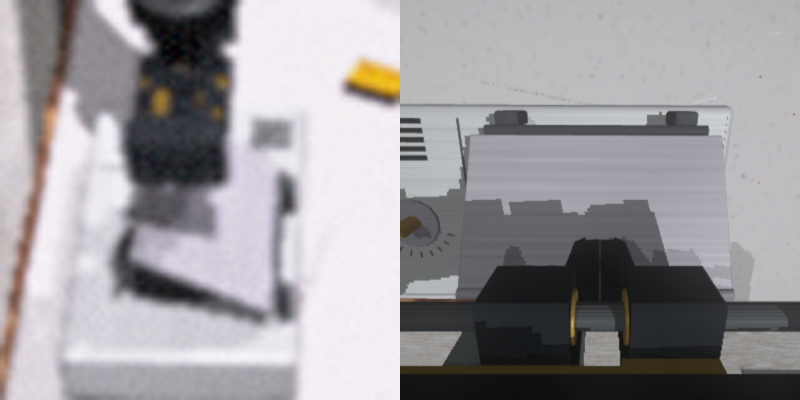

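View: side crop lid corner at (130,262) → lid has dropped to ≈0.47; wrist view shows fingertips lying above the lid at (600,240). So the visible tips are ~25 mm higher than I assumed, riding over the edge. Back out and go in lower.

>>> drive_tool([
  [0,0,0,-3,0,0,0],
  [0,0,0,-3,0,0,0],
  [0,-3.6,0,-0.5,0,0,0],
  [0,-3.6,0,0,0,0,0],
  [0,0,0,3,0,0,0],
  [0,0,0,3,0,0,0],
  [0,0,0,2.1,0,0,0],
  [0,0.5,0,0,0,0,0],
  [0,0.5,0,0,0,0,0],
  [0,0.5,0,0,0,0,0],
])

```text
time: 8.05
ee_pos: [406.7, -156.7, 81.5]
eef_rot: [3.141, -0.002, 0.012]
wrist_force: [-0.2, -0.9, -0.6]
finger_gap: 0.2
grip_force: 0.0
```

```bash
cat > look.py <<'E'
from rig import arm
from h import *
s=arm.sense();print(s["time"],s["ee_pos"].round(1),s["wrist_force"].round(1))
w=arm.camera("wrist");g=cv2.cvtColor(w["img"],cv2.COLOR_RGB2GRAY)
for a in np.arange(0.3,1.7,.1):print(a.round(2),proj(w,lid(a)).round(),proj(w,lid(a,40)).round())
# lid right border: right-most strong edge of lid colour (greyish-violet)
im=w["img"].astype(int);hsv=cv2.cvtColor(w["img"],cv2.COLOR_RGB2HSV)
e=cv2.Canny(g,30,90)
L=cv2.HoughLinesP(e,1,np.pi/360,40,minLineLength=45,maxLineGap=6)
for l in sorted(L[:,0].tolist(),key=lambda l:l[1]):print(l,end=" ")
E
python3 look.py
```

```text
8.05 [ 406.7 -156.7   81.5] [-0.2 -0.9 -0.6]
0.3 [463. 227.] [168. 227.]
0.4 [474. 228.] [157. 228.]
0.5 [485. 228.] [145. 227.]
0.6 [499. 224.] [131. 224.]
0.7 [514. 218.] [115. 217.]
0.8 [531. 207.] [ 97. 207.]
0.9 [551. 192.] [ 77. 192.]
1.0 [572. 172.] [ 54. 171.]
1.1 [596. 144.] [ 29. 143.]
1.2 [622. 109.] [  2. 108.]
1.3 [649.  66.] [-26.  65.]
1.4 [677.  14.] [-55.  13.]
1.5 [703. -46.] [-82. -47.]
1.6 [ 726. -112.] [-107. -113.]
[23, 13, 158, 13] [227, 14, 299, 14] [17, 15, 86, 15] [335, 15, 403, 15] [17, 16, 68, 201] [117, 16, 193, 16] [323, 17, 401, 17] [16, 21, 66, 204] [235, 24, 284, 24] [326, 25, 385, 25] [151, 30, 158, 83] [183, 36, 371, 36] [397, 37, 474, 36] [50, 41, 111, 41] [53, 53, 113, 53] [54, 59, 114, 59] [56, 64, 106, 64] [468, 69, 481, 212] [57, 71, 116, 71] [58, 76, 118, 76] [60, 82, 119, 82] [147, 201, 164, 36] [147, 209, 154, 150] [192, 210, 294, 210] [295, 211, 481, 211] [180, 213, 294, 213] [295, 213, 357, 213] [434, 224, 483, 224] [317, 225, 394, 222] [408, 226, 480, 227] [347, 226, 393, 226] [239, 229, 313, 229] [375, 247, 441, 247] [210, 249, 269, 248] [348, 250, 438, 250] [0, 261, 45, 261] [76, 262, 146, 262] [147, 263, 222, 263] [223, 264, 285, 264] [354, 265, 430, 265] [444, 266, 539, 266] [475, 275, 525, 275] [444, 301, 551, 301] [450, 305, 495, 305] [448, 310, 501, 310] [447, 313, 503, 313] [446, 320, 506, 320] [444, 331, 542, 331] [96, 332, 161, 331] [340, 358, 439, 358] [461, 364, 533, 364] [201, 365, 339, 365] [446, 373, 530, 373]
```

>>> drive_tool([
  [0,0.4,0,0,0,0,0],
  [0,0.4,0,0,0,0,0],
  [0,0.4,0,0,0,0,0],
  [0,0.4,0,0,0,0,0],
  [0,0.4,0,0,0,0,0],
  [0,0.4,0,0,0,0,0],
  [0,0.4,0,0,0,0,0],
  [0,0.4,0,0,0,0,0],
  [0,0.4,0,0,0,0,0],
  [0,0.4,0,0,0,0,0],
])

```text
time: 9.35
ee_pos: [415.2, -155.9, 78.7]
eef_rot: [-3.136, 0.054, 0.004]
wrist_force: [-43.6, -4.8, 22.9]
finger_gap: 0.6
grip_force: 22.2
```

```bash
python3 look.py
```

```text
9.35 [ 415.2 -155.9   78.7] [-43.6  -4.8  22.9]
0.3 [465. 245.] [170. 246.]
0.4 [475. 249.] [159. 250.]
0.5 [487. 251.] [147. 252.]
0.6 [500. 251.] [133. 252.]
0.7 [516. 248.] [116. 249.]
0.8 [533. 242.] [ 98. 243.]
0.9 [553. 231.] [ 77. 233.]
1.0 [576. 216.] [ 53. 218.]
1.1 [602. 194.] [ 26. 196.]
1.2 [630. 164.] [ -4. 167.]
1.3 [661. 125.] [-36. 129.]
1.4 [694.  76.] [-70.  82.]
1.5 [726.  17.] [-104.   25.]
1.6 [757. -51.] [-137.  -41.]
[333, 22, 411, 22] [218, 23, 332, 23] [91, 24, 162, 24] [21, 24, 77, 24] [222, 25, 320, 25] [341, 25, 408, 24] [95, 26, 151, 26] [7, 35, 57, 180] [282, 38, 344, 38] [350, 38, 399, 37] [38, 41, 102, 41] [149, 43, 158, 98] [244, 51, 346, 51] [44, 53, 105, 53] [17, 54, 63, 192] [18, 59, 37, 116] [55, 66, 100, 65] [48, 72, 109, 72] [56, 77, 111, 77] [473, 83, 482, 28] [52, 84, 112, 84] [54, 89, 114, 89] [55, 95, 115, 95] [475, 122, 479, 208] [103, 180, 153, 189] [152, 188, 155, 116] [152, 213, 156, 134] [211, 234, 419, 234] [431, 235, 481, 235] [149, 235, 216, 235] [433, 237, 482, 237] [203, 247, 293, 247] [435, 247, 482, 247] [305, 249, 436, 249] [152, 249, 264, 249] [350, 255, 439, 255] [351, 257, 441, 257] [126, 257, 233, 257] [77, 265, 255, 266] [464, 268, 561, 268] [428, 276, 557, 277] [97, 301, 194, 301] [490, 301, 552, 300] [447, 305, 502, 305] [448, 310, 507, 310] [447, 313, 509, 313] [192, 313, 200, 364] [447, 315, 510, 315] [445, 331, 542, 331] [94, 331, 163, 331] [340, 358, 439, 358] [201, 365, 339, 365] [457, 373, 530, 373] [117, 374, 302, 374] [323, 374, 388, 374]
```

Jammed radially against the lid edge (force ratio matches the lid direction: friction lock). I'll back off and tilt the fingers forward, to lift from beneath.

>>> drive_tool([
  [0,-1.5,0,0,0,0,0],
  [0,-2.5,0,0,0,0,0],
  [0,0,0,-3,0,0,0],
  [0,0,0,-3,0,0,0],
  [0,0,0,-2,0,0,0],
  [0,0,0,0,0,0.17,0],
  [0,0,0,0,0,0.17,0],
  [0,0,0,0,0,0.17,0],
  [0,0,0,0,0,0.17,0],
  [0,0,0,0,0,0,0],
])

```text
time: 10.65
ee_pos: [387.5, -166.7, 166.2]
eef_rot: [-3.119, -0.223, 0.017]
wrist_force: [0.4, -1.0, 0.3]
finger_gap: 0.6
grip_force: 0.0
```

```bash
python3 -c "
from rig import arm
s=arm.sense()
print(s['joint_positions'].round(2),s['ee_pos'],s['eef_rot'])"; python3 look.py | sed -n 1,12p
```

```text
[ 0.71  0.49 -0.48  2.37  0.8   0.17 -2.03] [ 387.51270834 -166.6931253   166.17998252] [-3.11888666 -0.22312668  0.01658128]
10.65 [ 387.5 -166.7  166.2] [ 0.4 -1.   0.3]
0.3 [406. 180.] [211. 177.]
0.4 [410. 175.] [206. 173.]
0.5 [413. 169.] [200. 167.]
0.6 [418. 161.] [195. 159.]
0.7 [422. 152.] [189. 149.]
0.8 [426. 140.] [184. 138.]
0.9 [430. 126.] [178. 124.]
1.0 [435. 110.] [172. 108.]
1.1 [439.  92.] [167.  91.]
1.2 [442.  73.] [163.  72.]
1.3 [446.  53.] [159.  52.]
```

>>> drive_tool([
  [0,-0.3,0,2.5,0,0,0],
  [0,-0.3,0,2.5,0,0,0],
  [0,-0.3,0,2.5,0,0,0],
  [0,0.98,0,0.22,0,0,0],
  [0,0.98,0,0.22,0,0,0],
  [0,0.98,0,0.22,0,0,0],
  [0,0.5,0,-0.45,0,0,0],
  [0,0.5,0,-0.45,0,0,0],
  [0,0.5,0,-0.45,0,0,0],
  [0,0.5,0,-0.45,0,0,0],
])

```text
time: 11.95
ee_pos: [445.8, -169.0, 135.7]
eef_rot: [-3.108, -0.198, 0.022]
wrist_force: [0.2, -0.6, -0.6]
finger_gap: 0.2
grip_force: 0.0
```

```bash
python3 look.py
```

```text
11.95 [ 445.8 -169.   135.7] [ 0.2 -0.6 -0.6]
0.3 [410. 256.] [194. 250.]
0.4 [415. 255.] [188. 249.]
0.5 [419. 253.] [181. 246.]
0.6 [424. 248.] [174. 242.]
0.7 [429. 242.] [166. 235.]
0.8 [434. 234.] [158. 227.]
0.9 [440. 222.] [150. 215.]
1.0 [446. 209.] [143. 202.]
1.1 [451. 192.] [135. 186.]
1.2 [456. 173.] [128. 167.]
1.3 [461. 152.] [123. 147.]
1.4 [465. 129.] [118. 124.]
1.5 [468. 105.] [114. 101.]
1.6 [470.  81.] [113.  78.]
[50, 80, 68, 35] [113, 104, 162, 104] [163, 105, 255, 104] [245, 106, 367, 108] [244, 108, 366, 110] [107, 109, 112, 193] [253, 115, 309, 115] [299, 116, 348, 116] [219, 122, 277, 122] [278, 123, 405, 124] [112, 144, 116, 220] [113, 198, 116, 253] [415, 207, 420, 114] [184, 211, 202, 129] [187, 221, 205, 131] [223, 236, 279, 237] [183, 246, 233, 247] [362, 249, 414, 251] [349, 251, 415, 253] [581, 254, 639, 286] [100, 289, 151, 291] [445, 301, 551, 301] [43, 305, 192, 305] [57, 309, 191, 309] [476, 310, 521, 311] [444, 331, 600, 331] [54, 331, 150, 331] [349, 351, 414, 351] [225, 353, 283, 353] [340, 358, 439, 358] [201, 365, 342, 365] [455, 373, 511, 373]
```

>>> drive_tool([
  [0,0,0,-4,0,0,0],
  [0,0,0,0,-0.033,-0.1,0],
  [0,0,0,0,0,-0.098,0],
  [0,-2,0,0,0,0,0],
  [0,-2,-1.2,0,0,0,0],
  [0,-1,0,0,0,0,0],
  [0,0,0,3,0,0,0],
  [0,0,0,3,0,0,0],
  [0,0,0,2.5,0,0,0],
  [0,0,0,0,0,0,0],
])

```text
time: 13.25
ee_pos: [386.6, -160.2, 88.9]
eef_rot: [-3.141, 0.002, 0.024]
wrist_force: [-0.6, -0.6, -0.6]
finger_gap: 0.6
grip_force: 0.0
```

>>> drive_tool([
  [0,1.2,0,0,0,0,0],
  [0,1.2,0,0,0,0,0],
  [0,0.8,0,0,0,0,0],
  [0,0.4,0,0,0,0,0],
  [0,0.4,0,-0.67,0,0,0],
  [0,0.4,0,-0.65,0,0,0],
  [0,0.45,0,-0.62,0,0,0],
  [0,0.5,0,-0.6,0,0,0],
  [0,0.55,0,-0.55,0,0,0],
  [0,0.58,0,-0.5,0,0,0],
])

```text
time: 14.5
ee_pos: [445.2, -159.7, 125.4]
eef_rot: [3.14, 0.012, 0.022]
wrist_force: [-11.7, -0.5, 7.9]
finger_gap: 0.5
grip_force: 6.9
```

```bash
python3 look.py
```

```text
14.5 [ 445.2 -159.7  125.4] [-11.7  -0.5   7.9]
0.3 [423. 251.] [200. 249.]
0.4 [429. 254.] [194. 251.]
0.5 [435. 255.] [187. 252.]
0.6 [441. 254.] [179. 252.]
0.7 [449. 252.] [171. 249.]
0.8 [457. 247.] [163. 244.]
0.9 [465. 240.] [153. 237.]
1.0 [474. 230.] [143. 226.]
1.1 [484. 216.] [133. 213.]
1.2 [493. 200.] [123. 196.]
1.3 [502. 180.] [113. 175.]
1.4 [511. 156.] [103. 152.]
1.5 [520. 130.] [ 95. 125.]
1.6 [527. 101.] [87. 95.]
[14, 49, 22, 0] [93, 78, 143, 79] [144, 79, 191, 79] [120, 81, 221, 82] [254, 81, 380, 82] [79, 81, 103, 180] [246, 83, 299, 83] [78, 83, 101, 178] [103, 91, 151, 92] [251, 97, 376, 98] [197, 104, 275, 104] [289, 105, 413, 107] [427, 109, 466, 261] [108, 118, 154, 118] [158, 185, 193, 106] [171, 189, 198, 103] [158, 224, 250, 225] [268, 226, 346, 226] [340, 227, 415, 227] [193, 240, 246, 240] [409, 240, 459, 240] [368, 242, 416, 242] [178, 258, 227, 258] [228, 259, 287, 259] [144, 260, 287, 261] [77, 266, 131, 268] [216, 267, 276, 266] [427, 273, 558, 276] [137, 275, 186, 275] [465, 282, 557, 283] [87, 301, 191, 301] [468, 301, 515, 301] [447, 305, 502, 305] [448, 310, 499, 310] [447, 313, 501, 313] [446, 320, 505, 320] [290, 331, 349, 331] [39, 331, 128, 331] [444, 331, 516, 331] [289, 347, 292, 292] [340, 358, 419, 358] [105, 361, 200, 362] [118, 365, 298, 365] [404, 373, 530, 373] [116, 374, 442, 374]
```

>>> drive_tool([
  [0,0.42,0,-0.36,0,0,0],
  [0,0.44,0,-0.34,0,0,0],
  [0,0.46,0,-0.32,0,0,0],
  [0,0.47,0,-0.29,0,0,0],
  [0,0.48,0,-0.26,0,0,0],
  [0,0.5,0,-0.24,0,0,0],
  [0,0.5,0,-0.21,0,0,0],
  [0,0.52,0,-0.18,0,0,0],
  [0,0.53,0,-0.15,0,0,0],
  [0,0.53,0,-0.12,0,0,0],
])

```text
time: 15.8
ee_pos: [499.2, -159.2, 151.4]
eef_rot: [3.14, 0.002, 0.022]
wrist_force: [-4.7, -1.9, 6.0]
finger_gap: 0.5
grip_force: 3.4
```

```bash
python3 look.py
```

```text
15.8 [ 499.2 -159.2  151.4] [-4.7 -1.9  6. ]
0.3 [406. 291.] [218. 290.]
0.4 [410. 295.] [214. 293.]
0.5 [414. 297.] [209. 296.]
0.6 [419. 299.] [204. 297.]
0.7 [423. 299.] [199. 297.]
0.8 [429. 297.] [193. 295.]
0.9 [434. 293.] [187. 291.]
1.0 [439. 288.] [181. 286.]
1.1 [445. 280.] [175. 278.]
1.2 [450. 270.] [169. 268.]
1.3 [456. 258.] [163. 255.]
1.4 [461. 243.] [158. 240.]
1.5 [465. 226.] [154. 223.]
1.6 [469. 207.] [150. 204.]
[55, 109, 66, 60] [224, 139, 285, 140] [116, 143, 180, 143] [324, 145, 382, 146] [228, 166, 353, 167] [409, 170, 460, 239] [163, 226, 209, 174] [205, 241, 256, 241] [405, 241, 460, 241] [345, 242, 414, 244] [142, 243, 187, 244] [130, 255, 179, 251] [594, 261, 639, 286] [216, 266, 263, 266] [0, 286, 46, 260] [144, 290, 202, 289] [146, 291, 201, 291] [86, 293, 155, 293] [443, 299, 551, 301] [87, 299, 133, 299] [132, 301, 194, 302] [88, 301, 159, 302] [447, 305, 501, 305] [447, 313, 508, 313] [210, 327, 255, 327] [445, 331, 542, 331] [73, 331, 195, 332] [290, 331, 349, 331] [340, 358, 439, 358] [201, 365, 339, 365] [462, 366, 532, 366] [409, 373, 530, 373] [110, 374, 424, 374]
```

>>> drive_tool([
  [0,0.28,0,-0.06,0,0,0],
  [0,0.28,0,-0.06,0,0,0],
  [0,0.28,0,-0.03,0,0,0],
  [0,0.28,0,0,0,0,0],
  [0,0.28,0,0,0,0,0],
  [0,0.28,0,0,0,0,0],
  [0,0,0,0,0,0,0],
  [0,0,0,0,0,0,0],
  [0,0,0,0,0,0,0],
  [0,0,0,0,0,0,0],
])

```text
time: 17.1
ee_pos: [518.0, -158.9, 153.0]
eef_rot: [3.14, -0.002, 0.021]
wrist_force: [-1.3, -4.1, 6.5]
finger_gap: 0.5
grip_force: 3.2
```

```bash
python3 look.py|sed -n '1p;13,20p'
```

```text
17.1 [ 518.  -158.9  153. ] [-1.3 -4.1  6.5]
1.4 [454. 270.] [165. 268.]
1.5 [458. 255.] [161. 252.]
1.6 [462. 238.] [157. 235.]
[51, 124, 62, 79] [207, 156, 265, 156] [274, 157, 330, 157] [341, 158, 394, 158] [165, 163, 241, 163] [252, 164, 338, 165] [265, 186, 356, 186] [131, 186, 182, 186] [405, 188, 460, 238] [167, 226, 220, 186] [209, 242, 257, 242] [588, 258, 638, 285] [355, 265, 406, 266] [216, 266, 268, 266] [0, 286, 50, 258] [88, 301, 194, 301] [467, 301, 523, 301] [291, 305, 348, 305] [448, 310, 502, 310] [447, 313, 504, 313] [446, 317, 507, 317] [446, 320, 508, 320] [40, 331, 193, 331] [445, 331, 536, 331] [439, 357, 447, 311] [340, 358, 439, 358] [201, 365, 339, 365] [119, 365, 176, 365] [472, 370, 531, 370] [420, 373, 530, 373] [110, 374, 432, 374]
```

>>> drive_tool([
  [0,-2.5,0,0,0,0,0],
  [0,-2.5,0,0,0,0,0],
  [0,-1,0,-4.5,0,0,0],
  [5,-0.6,-6,0,0,0,0],
  [5,-0.6,-6,0,0,0,0],
  [5,-0.6,-6,0,0,0,0],
  [5,-0.6,-6,0,0,0,0],
  [5,-0.6,-6,0,0,0,0],
  [5,-0.6,-6,0,0,0,0],
  [5,-0.6,-6,0,0,0,0],
])

```text
time: 18.4
ee_pos: [405.8, 262.2, 197.5]
eef_rot: [-3.139, -0.001, 0.023]
wrist_force: [0.8, 0.5, -0.4]
finger_gap: 50.4
grip_force: 0.0
```

```bash
cat > knob.py <<'E'
from rig import arm
from h import *
import pickle
s=arm.sense();print(s["time"],s["ee_pos"].round(1),s["eef_rot"].round(3),s["joint_positions"].round(2))
w=arm.camera("wrist");t=arm.camera("top");sd=arm.camera("side");pickle.dump((w,t,sd),open("k.pkl","wb"))
print("side lid:",[(a,proj(sd,lid(a)).round(1).tolist()) for a in(1.4,1.57,1.74)])
p=proj(w,[452,272,20]);print("knob pred",p.round())
u,v=p.round().astype(int);x0,y0=max(u-50,0),max(v-50,0)
cr=w["img"][y0:v+50,x0:u+50];g=cv2.cvtColor(cr,cv2.COLOR_RGB2GRAY)
m=(g<75).astype(np.uint8);n,lab,st,ce=cv2.connectedComponentsWithStats(m)
for i in range(1,n):
  if st[i,4]>60:print("dark",st[i]+[x0,y0,0,0,0],ce[i]+[x0,y0])
cv2.imwrite("pics/k1.png",np.hstack([cv2.resize(cr,(400,400),interpolation=cv2.INTER_CUBIC),cv2.resize(sd["img"][150:230,270:350],(400,400),interpolation=cv2.INTER_CUBIC)])[:,:,::-1]);print(x0,y0,cr.shape)
E
python3 knob.py
```

```text
18.4 [405.8 262.2 197.5] [-3.139e+00 -1.000e-03  2.300e-02] [-0.34  0.55 -0.51  1.98  0.4   0.71 -2.64]
side lid: [(1.4, [318.1, 198.9]), (1.57, [323.6, 198.5]), (1.74, [329.1, 199.0])]
knob pred [313. 135.]
dark [293 113  36  37 968] [309.89979339 130.34710744]
263 85 (100, 100, 3)
```

View pics/k1.png

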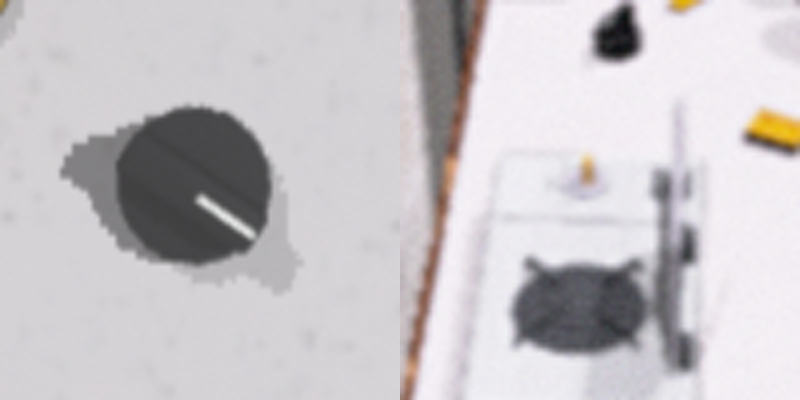

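>>> drive_tool([
  [5,0,0,0,0,0,0.18],
  [5,0,0,0,0,0,0.18],
  [5,0,0,0,0,0,0.18],
  [5,0,0,0,0,0,0.18],
  [5,0,0,0,0,0,0.18],
  [5,0,0,0,0,0,0.18],
  [5,0,0,0,0,0,0.18],
  [5,0,0,0,0,0,0.18],
  [5,0,0,0,0,0,0.18],
  [5,0,0,0,0,0,0.18],
])

```text
time: 19.8
ee_pos: [393.9, 213.4, 224.7]
eef_rot: [3.114, -0.017, -1.735]
wrist_force: [1.3, -1.9, 0.2]
finger_gap: 49.9
grip_force: 0.0
```

Lid edge-on upright in the side view; knob skirt circle centred at crop (194,186), white line from (197,197) to (255,237).

Run:
```python
from h import *
import pickle
from rig import arm
w,t,sd=pickle.load(open("k.pkl","rb"))
f=lambda u,v,z:onz(w,263+u/4,85+v/4,z)
a,b=f(197,197,40.5),f(255,237,40.5)
print(a,b,"x axis angle",np.arctan2(*(a-b)[[1,0]]))
print("skirt ctr",f(194,186,18.5),f(194,186,10))
# skirt edges
for u,v in((117,186),(271,186),(194,106),(194,263)):print(f(u,v,18.5).round(1))
s=arm.sense();print(s["joint_positions"].round(2),s["ee_pos"],s["eef_rot"])
# spindle in this wrist view / top view
im=t["img"][205:225,292:312].astype(int)
m=(im[...,0]-im[...,2]>30);ys,xs=np.nonzero(m);print("top spindle px",xs.mean()+292,ys.mean()+205,m.sum(),onz(t,xs.mean()+292,ys.mean()+205,78))
im=sd["img"][170:200,300:330].astype(int);m=(im[...,0]-im[...,2]>40);ys,xs=np.nonzero(m);
print("side spindle",xs.mean()+300,ys.mean()+170,m.sum(),proj(sd,[446,-.5,72]))
```

```text
[454.55129517 272.55675385  40.5       ] [443.48326784 255.36920136  40.5       ] x axis angle 0.9986817140730628
skirt ctr [455.91030255 274.10344655  18.5       ] [455.2396061  274.34605893  10.        ]
[455.3 297.8  18.5]
[456.5 250.4  18.5]
[479.5 274.5  18.5]
[432.3 273.7  18.5]
[-1.28  0.95  1.51  2.05 -1.    1.27 -2.65] [393.85204171 213.40007947 224.72271833] [ 3.11436971 -0.01703195 -1.735352  ]
top spindle px 300.8 215.0 10 [447.455957     0.93005386  78.        ]
side spindle 307.1666666666667 183.33333333333334 12 [306.0061411  183.20662119]
```

>>> drive_tool([
  [5,0,0,0,0,0,-0.185],
  [5,0,0,0,0,0,-0.185],
  [5,0,0,0,0,0,-0.185],
  [5,0,0,0,0,0,-0.185],
  [5,0,0,0,0,0,-0.185],
  [5,0,0,0,0,0,-0.185],
  [5,0,0,0,0,0,-0.185],
  [5,0,0,0,0,0,-0.185],
  [5,0,0,0,0,0,-0.185],
  [5,0,0,0,0,0,-0.185],
])

```text
time: 21.05
ee_pos: [395.0, 213.2, 225.3]
eef_rot: [3.136, 0.028, 0.121]
wrist_force: [-0.6, -0.8, -0.8]
finger_gap: 50.1
grip_force: 0.0
```

```bash
python3 -c "
from rig import arm
s=arm.sense()
print(s['joint_positions'].round(2),s['ee_pos'],s['eef_rot'])"
```

```text
[-1.18  0.64  1.01  2.05 -0.71  0.89 -1.21] [394.98574449 213.16544483 225.34616318] [3.13575365 0.02774885 0.12058358]
```

>>> drive_tool([
  [5,0,0,0,0,0.028,0],
  [5,0,0,0,0,0,-0.176],
  [5,0,0,0,0,0,-0.176],
  [5,0,0,0,0,0,-0.176],
  [5,0,0,0,0,0,-0.176],
  [5,0,0,0,0,0,-0.176],
  [5,2.8,0.61,4,0,0,0],
  [5,2.8,0.61,4,0,0,0],
  [5,2.8,0.61,3,0,0,0],
  [5,0,0,3,0,0,0],
])

```text
time: 22.3
ee_pos: [458.1, 274.6, 83.7]
eef_rot: [3.137, 0.002, 0.996]
wrist_force: [0.5, -0.6, -1.4]
finger_gap: 50.0
grip_force: 0.0
```

Run:
```python
from rig import arm
from h import *
s=arm.sense();print(s['joint_positions'].round(2),s['ee_pos'],s['eef_rot'])
K=np.array([455.9,274.2]);y=s["eef_rot"][2];d=K-s["ee_pos"][:2]
print("tx,ty mm",d@[np.cos(y),np.sin(y)],d@[np.sin(y),-np.cos(y)])
```

```text
[-0.93  0.82  0.51  1.96 -0.74  0.55 -0.47] [458.10915654 274.62578905  83.68066465] [3.13667852e+00 2.26019761e-03 9.96437182e-01]
tx,ty mm -1.5576950696003347 -1.6233468529539965
```

>>> drive_tool([
  [5,-0.16,-0.16,0,0.005,0,0],
  [5,0,0,2.5,0,0,0],
  [5,0,0,2.5,0,0,0],
  [5,0,0,1.2,0,0,0],
  [5,0,0,0,0,0,0],
  [0,0,0,0,0,0,0],
  [0,0,0,0,0,0,0],
  [0,0,0,0,0,0,0],
  [0,0,0,0,0,0,0],
  [0,0,0,0,0,0,0],
], grip_force=30)

```text
time: 23.55
ee_pos: [453.6, 273.2, 23.5]
eef_rot: [3.141, 0.004, 0.996]
wrist_force: [1.0, -0.1, 1.3]
finger_gap: 2.2
grip_force: 0.0
```

>>> drive_tool([
  [3.4,0.2,0.14,0,0,0,0],
  [3.4,0,0,0,0,0,0],
  [3.4,0,0,0,0,0,0],
  [3.4,0,0,0.8,0,0,0],
  [3.4,0,0,0.8,0,0,0],
  [3.4,0,0,0.3,0,0,0],
  [3.4,0,0,0.3,0,0,0],
  [3.4,0,0,0.2,0,0,0],
  [3.4,0,0,0,0,0,0],
  [3.4,0,0,0,0,0,0],
])

```text
time: 24.8
ee_pos: [456.0, 274.0, -0.5]
eef_rot: [3.141, 0.004, 0.996]
wrist_force: [-0.4, -0.8, -0.8]
finger_gap: 34.0
grip_force: 0.0
```

>>> drive_tool([
  [3.4,0,0,0.2,0,0,0],
  [3.4,0,0,0.2,0,0,0],
  [3.4,0,0,0,0,0,0],
  [3.4,0,0,0,0,0,0],
  [0,0,0,0,0,0,0],
  [0,0,0,0,0,0,0],
  [0,0,0,0,0,0,0],
  [0,0,0,0,0,0,0],
  [0,0,0,0,0,0,0],
  [0,0,0,0,0,0,0],
])

```text
time: 26.05
ee_pos: [455.9, 273.9, -4.6]
eef_rot: [3.141, 0.004, 0.996]
wrist_force: [-0.3, -0.8, -0.3]
finger_gap: 13.5
grip_force: 30.0
```

Run:
```python
from h import *
import pickle
V=[pickle.load(open(f"w{i}.pkl","rb")) for i in(1,2,3,4)]+list(pickle.load(open("k.pkl","rb"))[1:])
from scipy.optimize import least_squares
P=[]
for c in V:
    p=proj(c,[446,0,70]);u,v=p.astype(int);r=26 if c is not V[-1] and c is not V[-2] else 9
    y0,x0=max(v-r,0),max(u-r,0);im=c["img"][y0:v+r,x0:u+r].astype(int);m=((im[...,0]-im[...,2])>(45 if r>20 else 35)).astype(np.uint8)
    n,l,st,ce=cv2.connectedComponentsWithStats(m);i=1+np.argmax(st[1:,4]);q=ce[i]+[x0,y0];P.append(q)
    b=proj(c,[446,0,82]);print(p.round(),q.round(1),st[i]+[x0,y0,0,0,0],"tip pred",b.round(1))
f=lambda x,k:np.concatenate([(proj(V[i],x)-P[i])*(1 if i<4 else 2.5) for i in k])
for k in(range(6),range(4),(0,1,2,3,5)):
    r=least_squares(f,[446,0,72],args=(list(k),));print(r.x.round(1),r.cost.round(2))
# bezel circle in w2
c=V[1];g=cv2.medianBlur(cv2.cvtColor(c["img"],cv2.COLOR_RGB2GRAY),3)
for i,c in enumerate(V[:4]):
    g=cv2.medianBlur(cv2.cvtColor(c["img"],cv2.COLOR_RGB2GRAY),3);p=proj(c,[446,0,58]).astype(int);x0,y0=max(p[0]-50,0),max(p[1]-50,0)
    C=cv2.HoughCircles(g[y0:p[1]+50,x0:p[0]+50],cv2.HOUGH_GRADIENT,1,30,param1=60,param2=12,minRadius=18,maxRadius=34)
    if C is not None:
        for k in C[0][:2]:print(i,(k[:2]+[x0,y0]),k[2],onz(c,k[0]+x0,k[1]+y0,58).round(1))
```

```text
[157. 219.] [149.8 220.1] [145 217  11   7  50] tip pred [150.5 223.5]
[121. 153.] [120.1 150.3] [103 144  35  13 355] tip pred [110.3 155.9]
[131. 201.] [129.2 197.2] [115 190  31  16 229] tip pred [121.  205.7]
[124. 230.] [112.8 232.6] [107 228  15   9  85] tip pred [113.4 236.7]
[301. 216.] [300.7 214.9] [299 214   4   3   9] tip pred [301.1 215.4]
[306. 184.] [307.  183.5] [306 181   3   6  14] tip pred [305.9 181.1]
[448.1   1.4  73.6] 53.94
[449.2  -1.4  77.8] 49.8
[448.2   1.2  73.9] 53.93
0 [162.5 211.5] 19.3 [448.9   1.   58. ]
1 [135.5 153.5] 22.3 [444.2  -3.8  58. ]
2 [136.5 198.5] 27.5 [444.3   2.7  58. ]
3 [130.5 225.5] 26.4 [444.9   2.3  58. ]
```

>>> drive_tool([
  [0,0,0,-4,0,0,0],
  [0,0,0,-5,0,0,0],
  [0,0,0,-5,0,0,0],
  [0,0,0,0,0,0,0.164],
  [0,0,0,0,0,0,0.164],
  [0,0,0,0,0,0,0.164],
  [0,0,0,0,0,0,0.164],
  [0,0,0,0,0,0,0.164],
  [0,0,0,0,0,0,0.164],
  [0,0,0,0,0,0,0],
])

```text
time: 27.3
ee_pos: [455.7, 274.4, 135.1]
eef_rot: [3.137, 0.003, 0.014]
wrist_force: [-0.6, 0.5, -0.2]
finger_gap: 13.4
grip_force: 30.0
```

>>> drive_tool([
  [0,-1,5.5,0,0,0,0],
  [0,-1,5.5,0,0,0,0],
  [0,-1,5.5,0,0,0,0],
  [0,-1,5.5,0,0,0,0],
  [0,-1,5.4,0,0,0,0],
  [0,0,0,0,0.004,0,0],
  [0,0,0,0,0,0,0],
  [0,0,0,0,0,0,0],
  [0,0,0,0,0,0,0],
  [0,0,0,0,0,0,0],
])

```text
time: 28.55
ee_pos: [409.6, 0.6, 136.4]
eef_rot: [-3.141, 0.002, 0.014]
wrist_force: [-0.7, -0.2, -0.0]
finger_gap: 13.1
grip_force: 30.0
```

```bash
cat > sp.py <<'E'
from rig import arm
from h import *
import pickle
s=arm.sense();print(s["time"],s["ee_pos"].round(1),s["eef_rot"].round(3),s["joint_positions"].round(2),s["finger_gap"])
c=arm.camera("wrist");pickle.dump(c,open("sp.pkl","wb"))
print("tip pred",proj(c,[446,.8,82]).round(1),"base",proj(c,[446,.8,58]).round(1),"cam",c["xyz"].round())
p=proj(c,[446,0.8,70]).astype(int);x0,y0=p[0]-50,max(p[1]-50,0)
im=c["img"][y0:y0+100,x0:x0+100];d=im.astype(int);m=((d[...,0]-d[...,2])>45).astype(np.uint8)
n,l,st,ce=cv2.connectedComponentsWithStats(m)
for i in range(1,n):
  if st[i,4]>20:print("orange",st[i]+[x0,y0,0,0,0],ce[i]+[x0,y0])
i=1+np.argmax(st[1:,4]);ys,xs=np.nonzero(l==i)
for y in sorted(set(ys))[::2]:print(y+y0,xs[ys==y].min()+x0,xs[ys==y].max()+x0,im[y,xs[ys==y].min()+1:xs[ys==y].max():4].sum(axis=1).tolist())
g=cv2.medianBlur(cv2.cvtColor(c["img"],cv2.COLOR_RGB2GRAY),3)[y0:y0+100,x0:x0+100]
C=cv2.HoughCircles(g,cv2.HOUGH_GRADIENT,1,30,param1=60,param2=12,minRadius=18,maxRadius=36)
if C is not None:
  for k in C[0][:3]:print((k[:2]+[x0,y0]),k[2],onz(c,k[0]+x0,k[1]+y0,58).round(1))
E
python3 sp.py
```

```text
28.55 [409.6   0.6 136.4] [-3.141e+00  2.000e-03  1.400e-02] [-0.54  0.67  0.7   2.28 -0.95  0.52 -0.62] 13.141540380546223
tip pred [320.2 160.5] base [320.2 155.8] cam [489.   2. 320.]
orange [314 149  16  13 151] [321.89403974 156.13245033]
149 322 324 [297]
151 320 326 [314, 319]
153 317 327 [324, 427, 362]
155 315 328 [317, 464, 471]
157 315 328 [354, 421, 486]
159 314 329 [381, 413, 432, 474]
161 315 328 [425, 346, 394]
[321.5 155.5] 22.4 [ 4.462e+02 -4.000e-01  5.800e+01]
[308.5 195.5] 32.1 [407.9  11.3  58. ]
```

>>> drive_tool([
  [0,1.2,0.05,0,0,0,0],
  [0,1.2,0.05,0,0,0,0],
  [0,1.24,0.05,0,0,0,0.003],
  [0,0,0,1.5,0,0,0],
  [0,0,0,1.5,0,0,0],
  [0,0,0,1,0,0,0],
  [0,0,0,1,0,0,0],
  [0,0,0,0,0,0,0],
  [0,0,0,0,0,0,0],
  [0,0,0,0,0,0,0],
])

```text
time: 29.85
ee_pos: [446.2, -1.2, 86.6]
eef_rot: [-3.141, 0.002, 0.009]
wrist_force: [0.3, 0.4, 0.2]
finger_gap: 13.2
grip_force: 30.0
```

>>> drive_tool([
  [0,0,-0.07,0,0,0,0],
  [0,0,0,0.3,0,0,0],
  [0,0,0,0.3,0,0,0],
  [0,0,0,0.3,0,0,0],
  [0,0,0,0.3,0,0,0],
  [0,0,0,0.3,0,0,0],
  [0,0,0,0.2,0,0,0],
  [0,0,0,0,0,0,0],
  [0,0,0,0,0,0,0],
  [0,0,0,0,0,0,0],
], grip_force=50)

```text
time: 31.1
ee_pos: [445.8, -0.5, 69.5]
eef_rot: [-3.141, 0.002, 0.009]
wrist_force: [-0.5, 0.2, -0.3]
finger_gap: 13.2
grip_force: 50.0
```

>>> drive_tool([
  [0,0,0,0.25,0,0,0],
  [0,0,0,0.25,0,0,0],
  [0,0,0,0.25,0,0,0],
  [0,0,0,0.25,0,0,0],
  [0,0,0,0,0,0,0],
  [0,0,0,0,0,0,0],
  [0,0,0,0,0,0,0],
  [0,0,0,0,0,0,0],
  [0,0,0,0,0,0,0],
  [0,0,0,0,0,0,0],
])

```text
time: 32.35
ee_pos: [445.8, -0.5, 59.7]
eef_rot: [-3.141, 0.002, 0.009]
wrist_force: [-1.3, -0.1, 5.1]
finger_gap: 13.1
grip_force: 50.0
```

>>> drive_tool([
  [0,0,0,0.2,0,0,0],
  [0,0,0,0.2,0,0,0],
  [0,0,0,0.2,0,0,0],
  [0,0,0,0.2,0,0,0],
  [0,0,0,0.2,0,0,0],
  [0,0,0,0,0,0,0],
  [0,0,0,0,0,0,0],
  [0,0,0,0,0,0,0],
  [0,0,0,0,0,0,0],
  [0,0,0,0,0,0,0],
])

```text
time: 33.6
ee_pos: [446.1, -0.8, 54.2]
eef_rot: [-3.138, -0.003, 0.007]
wrist_force: [-9.2, 2.0, 68.2]
finger_gap: 13.3
grip_force: 50.3
```

>>> drive_tool([
  [0,0,0,-0.15,0,0,0],
  [0,0,0,-0.13,0,0,0],
  [0,0,0,0,0,0,0],
  [0,0,0,0,0,0,0],
  [0,0,0,0,0,0,0],
  [0,0,0,0,0,0,0],
  [0,0,0,0,0,0,0],
  [0,0,0,0,0,0,0],
  [0,0,0,0,0,0,0],
  [0,0,0,0,0,0,0],
])

```text
time: 34.85
ee_pos: [446.0, -0.8, 54.9]
eef_rot: [-3.14, -0.001, 0.008]
wrist_force: [-5.1, 0.8, 37.5]
finger_gap: 13.3
grip_force: 50.1
```

Run:
```python
from rig import arm
from h import *
t=arm.camera("side");g=cv2.cvtColor(t["img"],cv2.COLOR_RGB2GRAY)
print([proj(t,lid(a)).round(1).tolist() for a in(1.4,1.57,1.74)])
print(g[194:206,312:334])
# orange visible? 
d=t["img"][165:200,290:325].astype(int);print("orange px",((d[...,0]-d[...,2])>40).sum())
s=arm.sense();print(s["time"],s["ee_pos"],s["wrist_force"],s["finger_gap"],s["grip_force"])
```

```text
[[318.1, 198.9], [323.6, 198.5], [329.1, 199.0]]
[[209 218 219 220 222 222 223 224 218 180 136 132 170 197 187 193 213 223
  223 232 238 241]
 [226 225 223 226 227 226 229 229 223 190 139 135 172 183 159 147 174 204
  221 231 239 241]
 [233 232 231 230 230 233 234 235 230 197 147 144 171 176 140 113 139 184
  218 232 238 240]
 [234 232 231 230 231 233 234 235 229 200 151 145 173 173 132 100 121 178
  218 232 239 240]
 [234 232 231 231 233 232 236 236 231 196 146 139 165 159 121  83 109 173
  217 232 239 240]
 [234 232 233 231 230 234 232 229 224 183 134 130 149 138 103  71 107 171
  216 232 239 238]
 [234 231 229 228 227 224 225 221 211 173 121 117 134 126  91  66 103 167
  215 233 239 240]
 [233 235 228 210 186 181 195 206 198 162 117 109 123 117  84  71 103 168
  217 234 239 239]
 [225 218 196 159 129 130 164 193 193 162 117 110 120 113 109 116 145 185
  226 235 241 238]
 [164 161 135 112 100 113 152 180 184 154 112 107 120 126 146 180 201 216
  231 238 241 240]
 [100  91  89 100 126 145 160 183 170 132 106 112 125 135 165 211 226 225
  229 240 242 241]
 [ 64  64  68  97 133 166 184 191 161 121  97 112 125 138 169 212 227 219
  230 237 242 240]]
orange px 3
34.9 [445.97973561  -0.77478612  54.8793304 ] [-4.8351576   1.3879719  38.39252796] 13.34228965230338 50.10964751243591
```

```bash
python3 -c "
from rig import arm
print(arm.job_done())"
```

```text
the job is handed in; nothing more can be done
None
```

The job is handed in at about 35 s of the 51 s allowed; the verdict was not shown. At hand-in the lid read about 1.55 rad (upright), and the knob was on the spindle and held pressed against the valve stop with about 38 N down and 50 N grip.

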